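# Mount the yellow-collared tool adapter in the bayonet socket of the presetting bench

### The job

Take the tool adapter with the yellow collar out of the sloping rack and lock it in the bayonet socket: lugs down through the slots, push in against the spring, a quarter turn clockwise seen from above, and let it click up into its locked place. Leave it locked, upright and released, and leave the blue and black adapters in their rack pockets.

Things in the scene. Friction and masses are not known exactly. Their poses are not given: they have to be found in the camera images.
- adapter_yellow_centre (a point): The steel tool adapter with the yellow collar, the one to mount: 119 mm long, 0.4 to 0.65 kg. This point is on its axis, 60 mm from its foot; z runs from foot to nose. It starts in any one of the three rack pockets, leaning 30 degrees, nose up and towards the robot's side, lugs (its x) across the row, flats facing along the row.
- adapter_yellow_grip (a point): Middle of the adapter's head, on its axis, 80 mm from the foot; axes as for the centre. Wrench flats to grip, 36 mm across along its y (40 mm along x), reach from 58 to 98 mm from the foot. Below them the yellow collar, 56 mm diameter, 50 to 58 mm from the foot; above them a dark nut, 36 mm diameter, up to 119 mm.
- adapter_yellow_foot (a point): Centre of the adapter's foot, axes as for the centre. Round shank 37 mm diameter from the foot up 50 mm, foot chamfered 3 by 4 mm. Two opposite lugs stand out along its +x and -x to 27 mm from the axis, 12 mm wide along y, from 22 to 30 mm above the foot. The two lugs are alike: half a turn makes no difference.
- adapter_blue_centre (a point): A like adapter with a blue collar and a thin brass-coloured cutter as nose (124 mm long), standing in another pocket; same point and axes. It stays there.
- adapter_black_centre (a point): A like adapter with a black collar and a black cone as nose (118 mm long), standing in another pocket; same point and axes. It stays there.
- rack: Fixed sloping rack, blue, three black pockets in a row 110 mm apart along its y. Origin on the table under the middle pocket; x points to its back. Each pocket is an open box 59 by 59 mm inside, tipped 30 degrees, mouth up and towards -x; front wall 60 mm deep, others 38 mm. An adapter stands on the floor, leaning on the front wall; drawn out along its own axis it is free after 60 mm.
- socket: Fixed bayonet socket: square steel block 84 by 84 mm, top face 80 mm above the table, on a round foot 136 mm across, 12 mm high. Origin on the table under its centre, z up. Lugs enter along its +x and -x (white marks); locked, they lie along +y and -y (green dots), a quarter turn clockwise from above. A stop ends the turn within about 8 degrees past that; the other way is blocked.
- socket_mouth (a point): Centre of the socket's opening in its top face, axes as the socket's. It takes the shank with 2.5 mm play all round; slots for the lugs 18 mm wide. The adapter's foot meets the spring plunger 36 mm below this point; the lugs can turn with the foot 46 mm or more below it (48 is right; at 50 the collar meets the top face).
- plunger (a joint): Travel of the spring plunger in the socket, m: 0 free; 0.010 or more, the lugs can turn; 0.004 locked, when after the turn the adapter is let rise and the lugs click 6 mm up (from where they turn) into pockets under the top: foot 40 mm below the mouth, collar 10 mm above the top face. Spring force upward 9.6 N at 0, plus 0.6 N per mm.

How it is judged:
On the way, in this order (a step that is already met when the one before it is completed fails the run):
1. the yellow adapter is out of the rack and held upright (angle between adapter_yellow_centre's own z axis and vertical below 0.25 rad and height (world z) of adapter_yellow_centre above 0.132 m), for 0.1 s.
2. it is pushed into the socket against the spring (plunger down more than 9 mm) (value of joint plunger above 0.009 m and horizontal distance between adapter_yellow_centre and socket below 0.008 m), for 0.05 s.
At the end, for the whole second after the job is handed in: Yellow adapter locked in the socket: axis within 6 mm of its centre, upright within 0.08 rad, lugs within 0.22 rad of the green dots, foot 37.5 to 42 mm above the table, plunger at rest, down 2 to 6.5 mm; blue and black adapters within 20 mm of their starts (horizontal distance between adapter_yellow_centre and socket below 0.006 m and z of adapter_yellow_centre in the frame of socket between 0.0975 and 0.102 m and angle between the x axis of adapter_yellow_centre and the y axis of socket, either way round below 0.22 rad and angle between adapter_yellow_centre's own z axis and vertical below 0.08 rad and value of joint plunger between 0.002 and 0.0065 m and velocity of joint plunger below 0.01 m/s and distance of each of adapter_blue_centre, adapter_black_centre from where it was at the start of the episode below 0.02 m); the robot touches nothing.
It fails at once if the blue or black adapter is pulled or knocked out of its place (moved more than 30 mm) (distance of any of adapter_blue_centre, adapter_black_centre from where it was at the start of the episode above 0.03 m).
It also fails if it takes over 54 s, if anything falls off the work surface, if the arm or the gripper's body presses on something with over 40 N, if the wrist force passes 120 N, or if a joint passes its speed limit or range.

### The arm

A 6-joint arm with a two-finger parallel gripper is mounted at the origin on the work surface. World frame = base frame: x ahead of the robot, y to its left, z up, the work surface at z = 0. Lengths are in m, angles in rad, forces in N, time in s.
With the tool pointing down it reaches from about 0.35 to 0.925 m from the base axis. Payload 6.4 kg.
Tool frame: the origin (TCP) lies between the finger pads; the fingertips stand 22 mm ahead of it and the grasp point (between the pads) lies 3 mm ahead of it; z points along the fingers, y is the line along which they close (so a half turn about z gives the same grasp; the last joint's range is limited). The gripper opens to 94 mm and grips with 3 to 60 N. Pads are 16 mm wide; open, the fingers measure 119 mm over their backs; the gripper's body (75 mm by 177 mm) begins 78 mm behind the grasp point.
Start: joints at [-1.379, 0.245, 1.558, -0, 1.339, -0.174], TCP at [0.233, -0.607, 0.227] pointing down, gripper open.
Joint ranges: [-3.13, 3.13], [-1.02, 2.26], [0.13, 2.54], [-0.95, 4.09], [0.21, 2.88], [-2.74, 2.74]. Speed limits (rad/s): [2.57, 2.57, 3.14, 3.14, 3.14, 3.14].

### API

Orientations are given as a 3x3 rotation matrix whose columns are the frame's x, y, z axes.
In Python, from cell import env, eyes gives the robot as it stands.
- The arm moves only by the tool drive_tool, never from a script. Its argument "series" is one flat list of numbers, 7 for each row, row after row: the opening, from 0 (shut) to 1 (fully open), then the shift along the world's x, y, z in m, then the turn, a rotation vector about the world's x, y, z in degrees. In form: [fingers, tx, ty, tz, ax, ay, az, fingers, tx, ty, tz, ax, ay, az, ...]. A call has 1 to 8 rows; each row shifts and turns the commanded pose from where the row before left it; what a row does not reach is not made up. A row lasts 1/8 s, in which the tool goes at most 62.5 mm and 10.7 degrees, less where a joint would pass 70% of its speed; a pose out of reach is approached as far as the arm can. A call is refused whole if a number of a shift passes 0.0625 or a number of a turn 10.7, either way. A call with a gripper value outside its range is refused whole. The fingers move at their own pace and stop on an object; the grip force is fixed at half the most. Time passes only in rows, so rows that do not move let the fingers close. It gives the time, the measured TCP pose, the force, the opening and the grip force at its end, in the units of the state.
- env.get_obs(): the state, without advancing time (a new reading comes with each control period).
- eyes.get_image(name): name is "scene" or "top" or "wrist"; returns the picture (400x640x3 uint8, blue, green, red); there is no depth.
- eyes.camera_model(name): a dict with "camera_matrix" (3x3 intrinsics, pixels), "R" (3x3) and "t" (3): a world point X has camera coordinates R X + t; the wrist camera has in their place "mount" (4x4, takes a point from camera to tool coordinates, whose origin is the TCP and whose axes are the flange's). Camera axes: x right, y down, z forward; pixel columns grow to the right and rows downward; lengths in m; the calibration is good to about 2 mm. The wrist camera is an equidistant fisheye: a pixel r from the principal point sees the ray r / f radians off the axis. A picture is of the moment at which its call begins: read the wrist's pose just before it. camera_model takes no time and is no camera call.
- env.job_done(): hands the job in; it is judged then, once.
The state is a dict: "time_s": time; "joint_pos": joint angles; "dq": joint speeds; "effort": joint torques, N m; "tcp_pos": TCP position; "tcp_rot": TCP orientation; "wrist_force": force on the tool from outside, world axes, zero at the start; "moment": the same for the moment, N m; "width": opening from 0.0 (shut) to 1.0 (fully open); "finger_force": force on a finger pad.
Only numpy, scipy, OpenCV 4.12 (cv2) and the standard library are available. Lean on these libraries where they do the work, as an engineer would, in place of code of your own. Each camera call takes 0.05 s, during which the arm holds its last target. There are 200 camera calls.

## Working session

There is one attempt and no reset: what is moved stays moved. The work goes in short steps, Python scripts to look and compute and a tool call to move; the robot and the scene stay as the last step left them, time stands still between calls to the robot, and variables do not carry over. Pictures are saved under pics/ and viewed, at most 10 in all, crops included, and the job is handed in when it is done.

Besides the shell and the picture viewer there is one more tool, called after "Request:" as name(argument=value, ...) on one line, values as JSON. drive_tool: Moves the arm, as the interface text tells. Its arguments: {"type":"object","properties":{"series":{"type":"array","items":{"type":"number"}}},"required":["series"]}

```bash
mkdir -p pics
python3 - <<'E'
from cell import env, eyes
import cv2,numpy as np
np.set_printoptions(precision=4,suppress=True)
for n in ["scene","top"]:
    cv2.imwrite(f"pics/{n}0.png",eyes.get_image(n))
for n in ["scene","top","wrist"]:
    print(n,eyes.camera_model(n))
o=env.get_obs();print(o)
E
```

```text
scene {'camera_matrix': array([[363.1115,   0.    , 316.5008],
       [  0.    , 363.1115, 196.2388],
       [  0.    ,   0.    ,   1.    ]]), 'R': array([[-0.5575,  0.8301,  0.0075],
       [ 0.6814,  0.4628, -0.5671],
       [-0.4742, -0.311 , -0.8236]]), 't': array([ 0.2582, -0.3494,  1.1317])}
top {'camera_matrix': array([[378.6252,   0.    , 322.6665],
       [  0.    , 378.6252, 191.5705],
       [  0.    ,   0.    ,   1.    ]]), 'R': array([[-0.0145, -0.9991, -0.0404],
       [-0.9821,  0.0218, -0.1872],
       [ 0.1879,  0.037 , -0.9815]]), 't': array([0.076 , 0.5468, 0.7062])}
wrist {'camera_matrix': array([[309.7069,   0.    , 321.975 ],
       [  0.    , 309.7069, 200.0616],
       [  0.    ,   0.    ,   1.    ]]), 'mount': array([[-0.0007, -0.9602, -0.2794,  0.0807],
       [ 1.    , -0.0007, -0.0003,  0.0003],
       [ 0.0001, -0.2794,  0.9602, -0.1577],
       [ 0.    ,  0.    ,  0.    ,  1.    ]])}
{'time_s': 0.1, 'joint_pos': array([-1.3791,  0.2457,  1.5589,  0.    ,  1.3387, -0.1741]), 'dq': array([ 0.0004, -0.0014, -0.003 ,  0.0011,  0.0015,  0.0007]), 'effort': array([ -0.0001, -41.6912, -31.5527,   0.0687,   0.031 ,  -0.    ]), 'tcp_pos': array([ 0.2324, -0.6065,  0.2265]), 'tcp_rot': array([[ 0.9338,  0.3577, -0.0003],
       [ 0.3577, -0.9338,  0.0017],
       [ 0.0003, -0.0017, -1.    ]]), 'wrist_force': array([-0.283 ,  0.2026,  0.3412]), 'moment': array([0.008 , 0.0239, 0.0329]), 'finger_force': 0.0, 'width': 1.0027532703154354}
```

View pics/scene0.png

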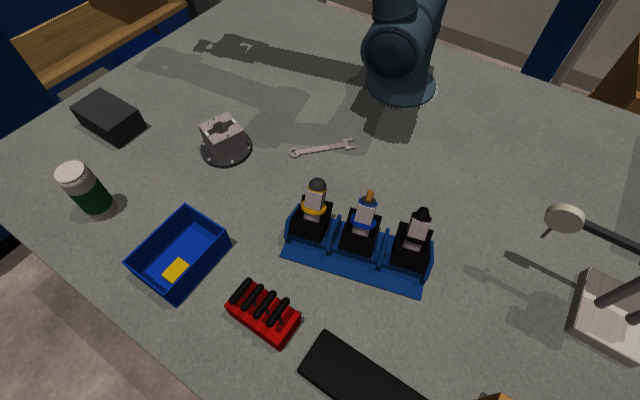

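View pics/top0.png

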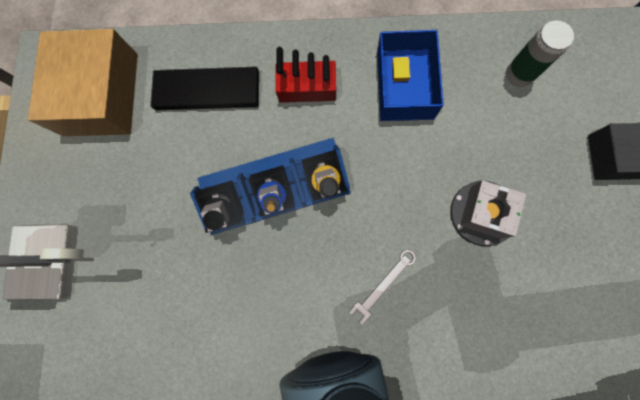

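The scene shot puts yellow in the pocket nearest the socket (collar about (313,209)) and the socket at (225,135). In the top shot the yellow collar is at about (324,180) and the socket's top face at about (497,208). I'll crop in on these for detail.

```bash
cat > h.py <<'E'
import cv2,numpy as np
from cell import env,eyes
np.set_printoptions(precision=4,suppress=True)
def cam(n):
    m=eyes.camera_model(n);return m["camera_matrix"],m["R"],m["t"]
def ray(n,uv):
    K,R,t=cam(n);d=R.T@np.linalg.inv(K)@np.array([uv[0],uv[1],1.]);return -R.T@t,d/np.linalg.norm(d)
def plane(n,uv,z):
    c,d=ray(n,uv);return c+d*(z-c[2])/d[2]
def tri(a,b):
    (c1,d1),(c2,d2)=ray("scene",a),ray("top",b)
    s=np.linalg.lstsq(np.c_[d1,-d2],c2-c1,rcond=None)[0]
    p,q=c1+s[0]*d1,c2+s[1]*d2;return (p+q)/2,np.linalg.norm(p-q)
def wray(o,uv):
    m=eyes.camera_model("wrist");K=m["camera_matrix"];M=m["mount"]
    x=(uv[0]-K[0,2])/K[0,0];y=(uv[1]-K[1,2])/K[1,1];r=np.hypot(x,y)+1e-12
    d=np.array([np.sin(r)*x/r,np.sin(r)*y/r,np.cos(r)])
    R=o["tcp_rot"];return o["tcp_pos"]+R@M[:3,3],R@M[:3,:3]@d
def wplane(o,uv,z):
    c,d=wray(o,uv);return c+d*(z-c[2])/d[2]
E
python3 - <<'E'
from h import *
s=cv2.imread("pics/scene0.png");t=cv2.imread("pics/top0.png")
def crop(i,x,y,w,h,W,H): return cv2.resize(i[y:y+h,x:x+w],(W,H),interpolation=cv2.INTER_CUBIC)
a=np.vstack([np.hstack([crop(s,280,170,80,60,400,300),crop(s,190,100,80,60,400,300)]),
 np.hstack([crop(t,285,140,80,60,400,300),crop(t,455,175,80,60,400,300)])])
cv2.imwrite("pics/crops.png",a)
for n,i,roi in [("scene",s,(280,170,80,60)),("top",t,(285,130,80,80))]:
    x,y,w,h=roi;m=cv2.inRange(cv2.cvtColor(i[y:y+h,x:x+w],cv2.COLOR_BGR2HSV),(18,120,60),(35,255,255))
    p=cv2.findNonZero(m)[:,0]+[x,y];print(n,len(p),p.mean(0),p.min(0),p.max(0),cv2.minAreaRect(p))
E
```

```text
scene 199 [313.7236 205.6633] [301 185] [326 214] ((314.3786926269531, 200.76556396484375), (25.48062515258789, 27.771018981933594), 13.240520477294922)
top 289 [324.0415 175.9239] [311 164] [340 191] ((324.6536560058594, 176.81988525390625), (23.638809204101562, 29.761816024780273), 72.47442626953125)
```

View pics/crops.png

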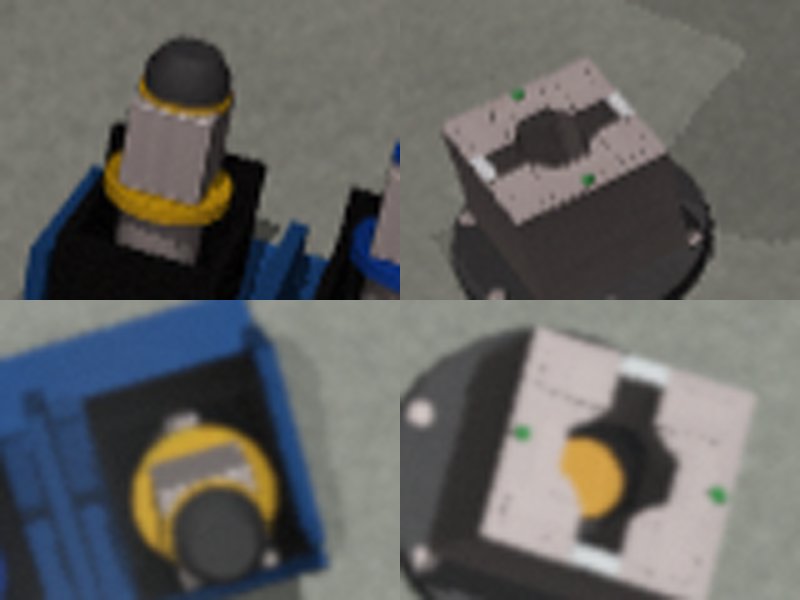

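The crops show the socket's marks and the collar outline clearly. In the scene view the white marks are at (206.6,133) and (234,120.8) and the green dots at (213.6,119) and (227.6,136). In the top view white is at (503.6,189) and (494.4,226.6), green at (479.2,201.6) and (518.4,213.8). The collar centre is about scene (313.8,207.4), top (326.2,178).

Run:
```python
from h import *
W=[((234,120.8),(494.4,226.6)),((206.6,133),(503.6,189))]
G=[((213.6,119),(518.4,213.8)),((227.6,136),(479.2,201.6))]
for nm,L in (("white",W),("green",G)):
    for n,k in (("scene",0),("top",1)):
        p=[plane(n,l[k],.08) for l in L];d=p[1]-p[0]
        print(nm,n,p[0],p[1],"mid",(p[0]+p[1])/2,"yaw",np.degrees(np.arctan2(d[1],d[0])),np.linalg.norm(d))
    print([tri(*l) for l in L])
print("collar",tri((313.8,207.4),(326.2,178)))
# rack row direction
for n,a,b in (("top",(197,184),(333,141)),("scene",(281,257),(421,297))):
    for z in (0,.08):
        d=plane(n,b,z)-plane(n,a,z);print(n,z,np.degrees(np.arctan2(d[1],d[0])),np.linalg.norm(d))
```

```text
white scene [ 0.4679 -0.2497  0.08  ] [ 0.5384 -0.2771  0.08  ] mid [ 0.5031 -0.2634  0.08  ] yaw -21.26830001794244 0.07556334441027586
white top [ 0.4693 -0.2547  0.08  ] [ 0.5403 -0.2788  0.08  ] mid [ 0.5048 -0.2667  0.08  ] yaw -18.800498860772443 0.07498289589058994
[(array([ 0.4682, -0.2526,  0.0797]), np.float64(0.004640220317230677)), (array([ 0.5394, -0.2771,  0.0814]), np.float64(0.002210540605107816))]
green scene [ 0.4923 -0.2968  0.08  ] [ 0.5168 -0.2275  0.08  ] mid [ 0.5045 -0.2622  0.08  ] yaw 70.45485884561059 0.07348666202246758
green top [ 0.4924 -0.3012  0.08  ] [ 0.517 -0.231  0.08 ] mid [ 0.5047 -0.2661  0.08  ] yaw 70.649674557217 0.07433107104437871
[(array([ 0.4917, -0.3001,  0.0787]), np.float64(0.0035128999610250177)), (array([ 0.5165, -0.2301,  0.0789]), np.float64(0.002921550260563292))]
collar (array([0.5693, 0.0603, 0.0756]), np.float64(0.005646981137300177))
top 0 -73.27531726232604 0.3123963862500361
top 0.08 -73.27531726232603 0.2810997001654161
scene 0 107.05680903662955 0.30620552116737176
scene 0.08 107.05680903662957 0.2727413461204405
```

Request:
drive_tool(series=[1, 0.015, 0.036, 0.005, 0, 0, 9.8, 1, 0.015, 0.036, 0.005, 0, 0, 9.8, 1, 0.015, 0.036, 0.005, 0, 0, 9.8, 1, 0.015, 0.036, 0.005, 0, 0, 9.8, 1, 0.015, 0.036, 0, 0, 0, 9.8, 1, 0.015, 0.036, 0, 0, 0, 9.8, 1, 0.015, 0.036, 0, 0, 0, 9.8, 1, 0.015, 0.036, 0, 0, 0, 9.8])

```text
time_s: 1.1
tcp_pos: [0.3527, -0.3176, 0.2471]
tcp_rot: [[-0.168, 0.986, -0.0], [0.986, 0.168, 0.001], [0.001, -0.0, -1.0]]
wrist_force: [-0.2, -0.8, -0.8]
width: 1.003
finger_force: 0.0
```

Request:
drive_tool(series=[1, 0.015, 0.036, 0, 0, 0, 9.8, 1, 0.015, 0.036, 0, 0, 0, 9.8, 1, 0.015, 0.036, 0, 0, 0, 9.8, 1, 0.015, 0.036, 0, 0, 0, 9.8, 0.7, 0.015, 0.036, 0, 0, 0, 9.8, 0.7, 0.015, 0.036, 0, 0, 0, 9.8, 0.7, 0.015, 0.036, 0, 0, 0, 9.8, 0.7, 0.015, 0.036, 0, 0, 0, 9.8])

```text
time_s: 2.1
tcp_pos: [0.4726, -0.0297, 0.2471]
tcp_rot: [[-0.999, 0.033, -0.0], [0.033, 0.999, 0.0], [0.0, 0.0, -1.0]]
wrist_force: [0.5, -0.6, 0.3]
width: 0.7
finger_force: 0.0
```

```bash
cat >> h.py <<'E'
from scipy.spatial.transform import Rotation as Ro
def goal(p,R):
    """shift and turn (deg, world) from the measured pose"""
    o=env.get_obs();print("t",o["time_s"],"tcp",o["tcp_pos"],"q",o["joint_pos"],"w",o["width"],"F",o["wrist_force"])
    print("need shift",p-o["tcp_pos"],"turn",Ro.from_matrix(R@o["tcp_rot"].T).as_rotvec(degrees=True))
def gripR(yx,tilt=30,sgn=-1):
    """tool frame for adapter leaning 'tilt' toward -rack x (yaw yx deg); sgn=-1: tool x towards robot"""
    c,s=np.cos(np.radians(yx)),np.sin(np.radians(yx));t=np.radians(tilt)
    a=np.array([-np.sin(t)*c,-np.sin(t)*s,np.cos(t)]);y=-sgn*np.array([s,-c,0])*1.0
    y=y if sgn==-1 else y
    z=-a;x=np.cross(y,z);return np.c_[x,y,z],a
E
python3 - <<'E'
from h import *
R,a=gripR(16.8);print(R)
g=np.array([.5693,.0603,.0756])+.026*a
goal(g+.103*a,R)
E
```

```text
[[ 0.8291  0.289   0.4787]
 [ 0.2503 -0.9573  0.1445]
 [ 0.5     0.     -0.866 ]]
t 2.1 tcp [ 0.4726 -0.0297  0.2471] q [-0.3027 -0.2006  1.9747 -0.0001  1.3678 -1.8401] w 0.7004055941777994 F [ 0.4675 -0.5514  0.3384]
need shift [ 0.0349  0.0713 -0.0598] turn [  42.047     5.4952 -156.2741]
```

```bash
sed -i 's/y=-sgn\*np.array(\[s,-c,0\])\*1.0/y=sgn*np.array([s,-c,0])/; /y=y if sgn/d' h.py
python3 - <<'E'
from h import *
R,a=gripR(16.8);print(R)
g=np.array([.5693,.0603,.0756])+.026*a
goal(g+.103*a,R)
E
```

```text
[[-0.8291 -0.289   0.4787]
 [-0.2503  0.9573  0.1445]
 [-0.5    -0.     -0.866 ]]
t 2.1 tcp [ 0.4726 -0.0297  0.2471] q [-0.3027 -0.2006  1.9747 -0.0001  1.3678 -1.8401] w 0.7004055941777994 F [ 0.4675 -0.5514  0.3384]
need shift [ 0.0349  0.0713 -0.0598] turn [  3.9033 -29.9005  18.2842]
```

Request:
drive_tool(series=[0.65, 0.006, 0.012, -0.01, 0.65, -4.98, 3.05, 0.65, 0.006, 0.012, -0.01, 0.65, -4.98, 3.05, 0.65, 0.006, 0.012, -0.01, 0.65, -4.98, 3.05, 0.65, 0.006, 0.012, -0.01, 0.65, -4.98, 3.05, 0.65, 0.006, 0.012, -0.01, 0.65, -4.98, 3.05, 0.65, 0.006, 0.012, -0.01, 0.65, -4.98, 3.05, 0.65, 0, 0, 0, 0, 0, 0])

```text
time_s: 2.98
tcp_pos: [0.5068, 0.0415, 0.1853]
tcp_rot: [[-0.833, -0.284, 0.475], [-0.244, 0.959, 0.145], [-0.497, 0.005, -0.868]]
wrist_force: [-0.8, 0.2, 0.3]
width: 0.65
finger_force: 0.0
```

Run:
```python
from h import *
R,a=gripR(16.8)
g=np.array([.5693,.0603,.0756])+.026*a
goal(g+.103*a,R)
cv2.imwrite("pics/w1.png",eyes.get_image("wrist"))
```

```text
t 2.975 tcp [0.5068 0.0415 0.1853] q [-0.2871 -0.3489  2.2725  0.3872  0.811  -2.3553] w 0.6502501285222517 F [-0.7541  0.1987  0.2506]
need shift [0.0008 0.0002 0.002 ] turn [-0.2098 -0.2996  0.292 ]
```

View pics/w1.png

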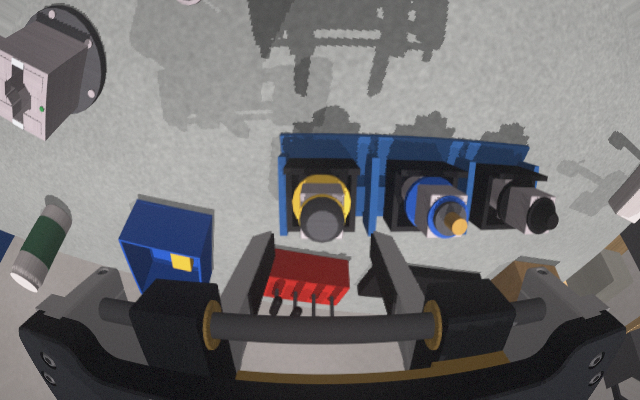

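The wrist view shows the yellow adapter with its collar around (322,195) and nut around (322,220), nearly centred laterally. I'll compare these with the predicted positions.

```bash
cat >> h.py <<'E'
def wproj(o,X):
    m=eyes.camera_model("wrist");K=m["camera_matrix"];M=m["mount"];R=o["tcp_rot"]
    p=((np.atleast_2d(X)-o["tcp_pos"])@R-M[:3,3])@M[:3,:3];r=np.hypot(p[:,0],p[:,1]);th=np.arctan2(r,p[:,2])
    return np.c_[K[0,0]*th*p[:,0]/r+K[0,2],K[1,1]*th*p[:,1]/r+K[1,2]]
def circ(c,R,r): 
    t=np.linspace(0,2*np.pi,180);return c+r*(np.outer(np.cos(t),R[:,0])+np.outer(np.sin(t),R[:,1]))
E
python3 - <<'E'
from h import *
o=env.get_obs();i=cv2.imread("pics/w1.png")
R,a=gripR(16.8);foot=np.array([.5693,.0603,.0756])-.054*a
for n,h,r in(("collar top",.058,.028),("collar bot",.05,.028),("nut top",.119,.018),("nut base",.098,.018)):
    p=wproj(o,circ(foot+h*a,R,r));print(n,p.min(0),p.max(0),p.mean(0))
x,y,w,h=280,150,90,100;c=i[y:y+h,x:x+w];hsv=cv2.cvtColor(c,cv2.COLOR_BGR2HSV)
m=cv2.inRange(hsv,(18,120,60),(35,255,255));p=cv2.findNonZero(m)[:,0]+[x,y];print("yellow",p.min(0),p.max(0),cv2.minEnclosingCircle(p))
# blue rack back edge line not needed; row direction from rack's bottom edge
cv2.imwrite("pics/w1c.png",cv2.resize(c,(720,800))[:600] if 0 else cv2.resize(c,(540,600),interpolation=cv2.INTER_CUBIC))
E
```

```text
collar top [293.8103 171.4376] [352.4953 227.8062] [323.1553 199.8361]
collar bot [294.5212 169.853 ] [351.7218 224.9092] [323.1239 197.5755]
nut top [299.9396 200.1084] [346.9866 244.192 ] [323.4653 222.2958]
nut base [301.6413 192.882 ] [345.0448 233.9825] [323.3451 213.537 ]
yellow [292 174] [350 224] ((321.1744079589844, 203.29360961914062), 30.4204044342041)
```

View pics/w1c.png

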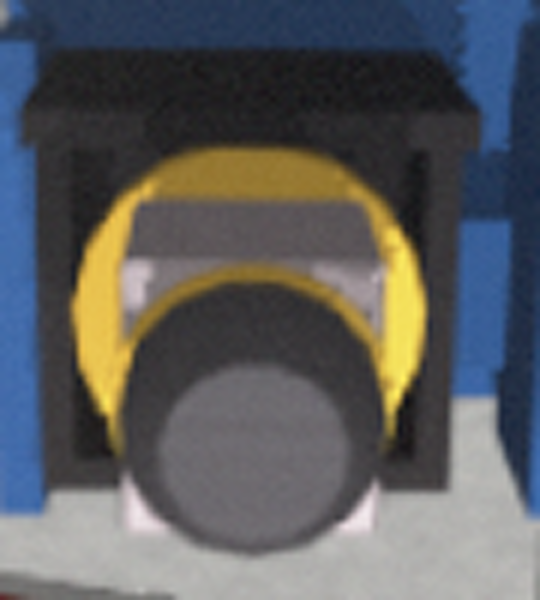

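Run:
```python
from h import *
R,a=gripR(16.8)
g=np.array([.5693,.0603,.0756])+[.0031,-.0006,.0016]+.028*a
print("grip",g);goal(g+.003*a,R)
```

```text
grip [0.559  0.0557 0.1014]
t 3.025 tcp [0.5078 0.041  0.1868] q [-0.2871 -0.3488  2.27    0.3866  0.8113 -2.3546] w 0.6490667451624923 F [0.2005 0.6368 0.5865]
need shift [ 0.0497  0.0142 -0.0828] turn [-0.1634 -0.191   0.3132]
```

Request:
drive_tool(series=[0.65, 0.0101, 0.0029, -0.0166, 0, 0, 0, 0.65, 0.0101, 0.0029, -0.0166, 0, 0, 0, 0.65, 0.0101, 0.0029, -0.0166, 0, 0, 0, 0.65, 0.0101, 0.0029, -0.0166, 0, 0, 0.3, 0.65, 0.0101, 0.0029, -0.0166, -0.1, -0.2, 0, 0.65, 0, 0, 0, 0, 0, 0])

```text
time_s: 3.78
tcp_pos: [0.5593, 0.0555, 0.104]
tcp_rot: [[-0.829, -0.29, 0.479], [-0.25, 0.957, 0.146], [-0.501, 0.001, -0.866]]
wrist_force: [-0.0, 0.7, -0.0]
width: 0.651
finger_force: 0.0
```

Request:
drive_tool(series=[0.4, 0, 0, 0, 0, 0, 0, 0.2, 0, 0, 0, 0, 0, 0, 0.2, 0, 0, 0, 0, 0, 0, 0.2, 0, 0, 0, 0, 0, 0])

```text
time_s: 4.28
tcp_pos: [0.5593, 0.0554, 0.1053]
tcp_rot: [[-0.827, -0.29, 0.482], [-0.25, 0.957, 0.145], [-0.503, -0.0, -0.864]]
wrist_force: [-2.2, -0.5, 4.0]
width: 0.386
finger_force: 29.8
```

Request:
drive_tool(series=[0.2, -0.0048, -0.0014, 0.0087, 0, 0, 0, 0.2, -0.0048, -0.0014, 0.0087, 0, 0, 0, 0.2, -0.0081, -0.0025, 0.0147, 0, 0, 0, 0.2, -0.0081, -0.0025, 0.0147, 0, 0, 0, 0.2, -0.0081, -0.0025, 0.0147, 0, 0, 0, 0.2, -0.0081, -0.0025, 0.0147, 0, 0, 0, 0.2, -0.0081, -0.0025, 0.0147, 0, 0, 0, 0.2, -0.0081, -0.0025, 0.0147, 0, 0, 0])

```text
time_s: 5.28
tcp_pos: [0.4989, 0.0378, 0.209]
tcp_rot: [[-0.829, -0.29, 0.478], [-0.251, 0.957, 0.146], [-0.499, 0.001, -0.866]]
wrist_force: [0.8, -0.1, -3.0]
width: 0.381
finger_force: 29.9
```

Run:
```python
from h import *
# upright, tool x yaw 160.5 (socket x yaw -19.5 + 180)
R,_=gripR(-19.5,0);print(R)
goal(np.array([.504,-.265,.08+.083+.003+.03]),R)
R1,_=gripR(16.8,0);goal(np.array([.504,-.265,.2]),R1)
```

```text
[[-0.9426  0.3338  0.    ]
 [ 0.3338  0.9426 -0.    ]
 [-0.     -0.     -1.    ]]
t 5.275 tcp [0.4989 0.0378 0.209 ] q [-0.3039 -0.4114  2.2714  0.3768  0.8735 -2.3526] w 0.38052596043312054 F [ 0.7684 -0.1244 -2.9734]
need shift [ 0.0051 -0.3028 -0.013 ] turn [  0.6366  30.4547 -35.5033]
t 5.275 tcp [0.4989 0.0378 0.209 ] q [-0.3039 -0.4114  2.2714  0.3768  0.8735 -2.3526] w 0.38052596043312054 F [ 0.7684 -0.1244 -2.9734]
need shift [ 0.0051 -0.3028 -0.009 ] turn [-8.7364 28.6605 -0.0455]
```

Request:
drive_tool(series=[0.2, 0.0005, -0.015, 0.006, 0.08, 3.81, -4.44, 0.2, 0.0005, -0.02, 0.006, 0.08, 3.81, -4.44, 0.2, 0.0005, -0.02, 0.005, 0.08, 3.81, -4.44, 0.2, 0.0005, -0.02, 0.005, 0.08, 3.81, -4.44, 0.2, 0.0005, -0.02, 0.005, 0.08, 3.81, -4.44, 0.2, 0.0005, -0.02, 0.005, 0.08, 3.81, -4.44, 0.2, 0.0005, -0.02, 0, 0.08, 3.81, -4.44, 0.2, 0.0005, -0.02, 0, 0.08, 3.81, -4.44])

```text
time_s: 6.28
tcp_pos: [0.5037, -0.1177, 0.2414]
tcp_rot: [[-0.942, 0.337, -0.002], [0.337, 0.942, -0.002], [0.001, -0.002, -1.0]]
wrist_force: [0.6, 0.5, -3.5]
width: 0.383
finger_force: 29.9
```

Request:
drive_tool(series=[0.2, 0, -0.03, 0, 0, 0, 0, 0.2, 0, -0.03, 0, 0, 0, 0, 0.2, 0, -0.03, 0, 0, 0, 0, 0.2, 0, -0.03, 0, 0, 0, 0, 0.2, 0, -0.028, 0, 0, 0, 0, 0.2, 0, 0, 0, 0, 0, 0])

```text
time_s: 7.02
tcp_pos: [0.5037, -0.2664, 0.2412]
tcp_rot: [[-0.942, 0.337, 0.001], [0.337, 0.942, -0.001], [-0.001, -0.001, -1.0]]
wrist_force: [-0.2, -0.4, -3.7]
width: 0.381
finger_force: 29.9
```

Run:
```python
from h import *
R,_=gripR(-19.5,0)
goal(np.array([.504,-.265,.235]),R)
a=eyes.get_image("wrist");s=eyes.get_image("scene");t=eyes.get_image("top")
for n,i in zip("wst",(a,s,t)): cv2.imwrite(f"pics/{n}2.png",i)
def crop(i,x,y,w,h,W,H): return cv2.resize(i[y:y+h,x:x+w],(W,H),interpolation=cv2.INTER_CUBIC)
cv2.imwrite("pics/m2.png",np.hstack([crop(a,220,80,200,240,500,600),np.vstack([crop(s,180,60,80,80,300,300),crop(t,455,160,80,80,300,300)])]))
```

```text
t 7.025 tcp [ 0.5037 -0.2664  0.2412] q [-0.6852  0.0461  1.7538 -0.0007  1.3405 -1.9124] w 0.3814467510679437 F [-0.2108 -0.4243 -3.6669]
need shift [ 0.0003  0.0014 -0.0062] turn [0.074  0.0329 0.1792]
```

View pics/m2.png

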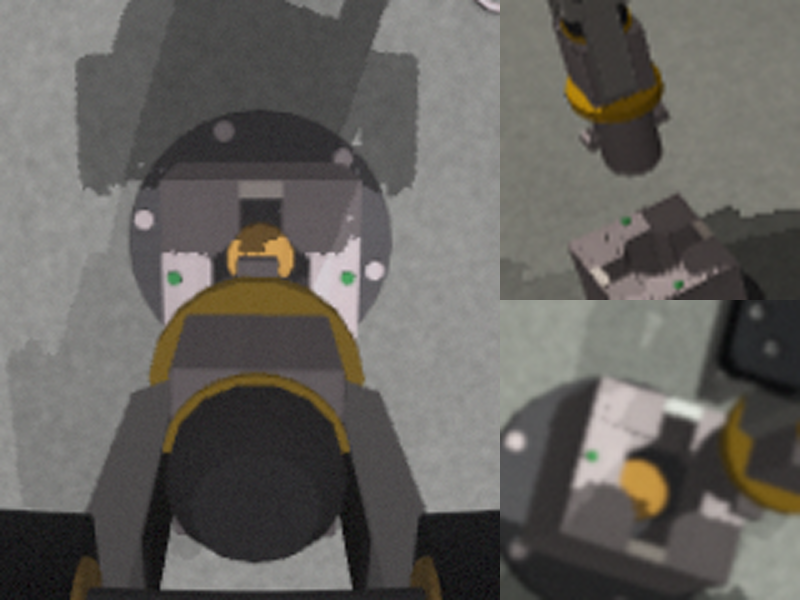

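The wrist picture shows the green dots at (290,191.2) and (358.8,190.8), the far white mark at (324.8,155.2), and the collar spanning columns about 280 to 365.6. The lugs line up with the slot.

Run:
```python
from h import *
o=env.get_obs();i=cv2.imread("pics/w2.png");R=o["tcp_rot"]
g=[wplane(o,u,.08) for u in((290,191.2),(358.8,190.8))];w=wplane(o,(324.8,155.2),.08)
d=g[0]-g[1];print(g,"mid",(g[0]+g[1])/2,"yaw y",np.degrees(np.arctan2(d[1],d[0])),np.linalg.norm(d),"white",w)
d=w-(g[0]+g[1])/2;print("white dir",np.degrees(np.arctan2(d[1],d[0])),np.linalg.norm(d))
m=cv2.inRange(cv2.cvtColor(i,cv2.COLOR_BGR2HSV),(18,120,40),(35,255,255));m[:189]=0;m[:, :270]=0;m[:,375:]=0;m[237:]=0
p=cv2.findNonZero(m)[:,0];print("collar px",p.min(0),p.max(0))
for L in(.083,.080,.086):
  f=o["tcp_pos"]+R[:,2]*(.003+L)
  for h,r in((.058,.028),(.05,.028),(.098,.018),(.119,.018)):
    q=wproj(o,circ(f-h*R[:,2],R,r));print(L,h,q.min(0),q.max(0))
for e in(0,.003):   # lug far end, pixel columns/rows
    print("lug end", wproj(o,o["tcp_pos"]+R[:,2]*(.086-.030)-R[:,0]*(.027+e)))
```

```text
[array([ 0.4937, -0.2979,  0.08  ]), array([ 0.5179, -0.2284,  0.08  ])] mid [ 0.5058 -0.2631  0.08  ] yaw y -109.19969700419753 0.07357767793844601 white [ 0.4697 -0.25    0.08  ]
white dir 159.97133172989984 0.03839422808632888
collar px [280 189] [365 236]
0.083 0.058 [280.7944 200.4828] [365.9339 278.2546]
0.083 0.05 [282.2372 197.0057] [364.3791 272.5683]
0.083 0.098 [290.2619 241.1872] [357.2139 299.0619]
0.083 0.119 [286.2871 259.9834] [361.688  322.1527]
0.08 0.058 [280.2277 201.8589] [366.5446 280.4815]
0.08 0.05 [281.7075 198.2781] [364.95   274.6589]
0.08 0.098 [289.7437 243.5933] [357.7973 302.0864]
0.08 0.119 [285.647  263.0874] [362.4084 325.848 ]
0.086 0.058 [281.3469 199.147 ] [365.3386 276.0802]
0.086 0.05 [282.754  195.7694] [363.8221 270.526 ]
0.086 0.098 [290.7638 238.8625] [356.6472 296.1206]
0.086 0.119 [286.9078 256.9949] [360.9894 318.5634]
lug end [[323.1768 258.655 ]]
lug end [[323.1736 262.0767]]
```

Run:
```python
from h import *
o=env.get_obs();R=o["tcp_rot"]
K,Rc,tc=cam("scene")
def sp(X): p=np.atleast_2d(X)@Rc.T+tc;q=p@K.T;return q[:,:2]/q[:,2:]
for ex in(0,.004):
  f=o["tcp_pos"]+R[:,2]*.086+R[:,0]*ex
  print("ex",ex)
  print(" lug+ top",wproj(o,f-R[:,2]*.030+R[:,0]*.027)," bot",wproj(o,f-R[:,2]*.022+R[:,0]*.027))
  q=sp(circ(f-.054*R[:,2],R,.028));print(" scene collar",q.min(0),q.max(0));q=sp(circ(f,R,.0185));print(" scene foot",q.min(0),q.max(0))
i=cv2.imread("pics/s2.png");m=cv2.inRange(cv2.cvtColor(i,cv2.COLOR_BGR2HSV),(18,120,40),(35,255,255));m[:, :190]=0;m[:,235:]=0;m[:72]=0;m[100:]=0
p=cv2.findNonZero(m)[:,0];print("scene collar meas",p.min(0),p.max(0))
a=cv2.imread("pics/w2.png");print(a[175:205,323].tolist())
```

```text
ex 0
 lug+ top [[323.2181 190.7352]]  bot [[323.1683 188.0024]]
 scene collar [194.5223  76.4204] [220.293   92.8678]
 scene foot [204.8964  98.1755] [221.0037 108.9409]
ex 0.004
 lug+ top [[323.2197 185.2823]]  bot [[323.1695 182.724 ]]
 scene collar [196.1892  75.7591] [221.9036  92.1511]
 scene foot [206.4559  97.5094] [222.5305 108.2404]
scene collar meas [197  77] [222  92]
[[43, 74, 98], [50, 82, 105], [47, 79, 101], [44, 77, 101], [44, 78, 100], [48, 87, 112], [72, 135, 176], [71, 96, 114], [66, 64, 69], [79, 80, 85], [90, 86, 94], [90, 89, 95], [93, 92, 96], [93, 90, 98], [89, 88, 95], [81, 84, 94], [31, 68, 85], [36, 69, 87], [34, 85, 105], [39, 91, 116], [39, 93, 116], [43, 93, 118], [38, 93, 116], [38, 92, 116], [38, 92, 117], [39, 92, 116], [38, 96, 118], [41, 94, 117], [37, 93, 116], [39, 94, 117]]
```

Request:
drive_tool(series=[0.2, 0.0055, 0.0015, -0.01, 0, 0, 0, 0.2, 0, 0, -0.015, 0, 0, 0, 0.2, 0, 0, -0.015, 0, 0, 0, 0.2, 0, 0, -0.015, 0, 0, 0, 0.2, 0, 0, -0.01, 0, 0, 0, 0.2, 0, 0, 0, 0, 0, 0])

```text
time_s: 7.92
tcp_pos: [0.5098, -0.2635, 0.1758]
tcp_rot: [[-0.943, 0.334, 0.001], [0.334, 0.943, -0.001], [-0.001, -0.001, -1.0]]
wrist_force: [0.0, 1.0, -4.2]
width: 0.382
finger_force: 29.9
```

Run:
```python
from h import *
R,_=gripR(-19.5,0)
goal(np.array([.5092,-.265,.176]),R)
a=eyes.get_image("wrist");s=eyes.get_image("scene");t=eyes.get_image("top")
for n,i in zip("wst",(a,s,t)): cv2.imwrite(f"pics/{n}3.png",i)
def crop(i,x,y,w,h,W,H): return cv2.resize(i[y:y+h,x:x+w],(W,H),interpolation=cv2.INTER_CUBIC)
cv2.imwrite("pics/m3.png",np.hstack([crop(a,245,110,150,180,500,600),np.vstack([crop(s,190,80,60,60,300,300),crop(t,465,170,60,60,300,300)])]))
```

```text
t 7.925 tcp [ 0.5098 -0.2635  0.1758] q [-0.6744  0.1203  1.799  -0.0002  1.2212 -1.9044] w 0.38236554309842713 F [ 0.0327  1.0476 -4.2252]
need shift [-0.0006 -0.0015  0.0002] turn [0.0484 0.0458 0.0229]
```

View pics/m3.png

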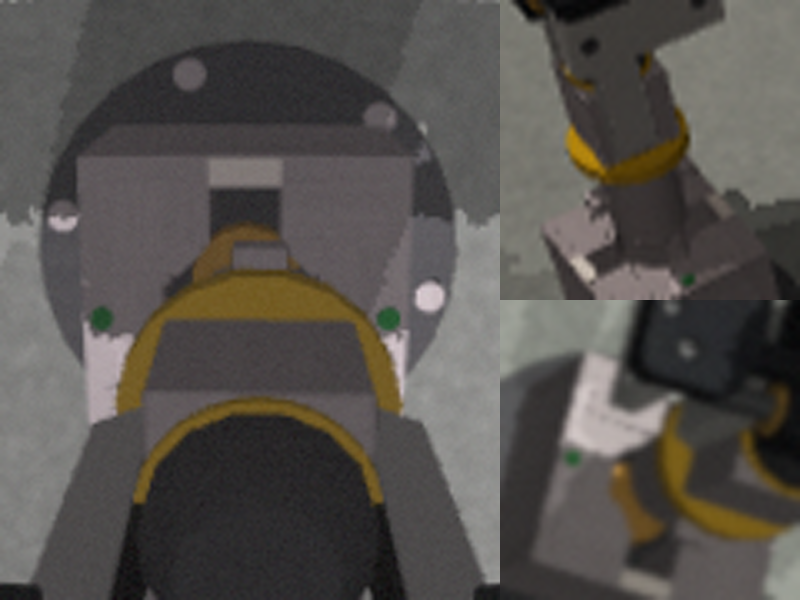

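```bash
cat > rel.py <<'E'
from h import *
def greens(i):
    b,g,r=[i[...,k].astype(int) for k in range(3)]
    m=((g-r>20)&(g-b>10)).astype(np.uint8);n,l,s,c=cv2.connectedComponentsWithStats(m)
    return [c[k] for k in range(1,n) if 10<s[k,4]<200 and 250<c[k][0]<400 and 150<c[k][1]<260]
if __name__=="__main__":
    o0=env.get_obs()
    for f,p in(("pics/w2.png",[.5037,-.2664,.2412]),("pics/w3.png",[.5098,-.2635,.1758])):
        o=dict(o0);o["tcp_pos"]=np.array(p);g=greens(cv2.imread(f));R=o["tcp_rot"];print(g)
        if len(g)==2:
            mid=(wplane(o,g[0],.08)+wplane(o,g[1],.08))/2
            print(f,mid,"socket in tool axes from TCP",R.T@(mid-o["tcp_pos"]))
E
python3 rel.py
```

```text
[array([289.2 , 190.92]), array([358.6 , 190.96])]
pics/w2.png [ 0.5052 -0.2659  0.08  ] socket in tool axes from TCP [-0.0006  0.0012  0.1612]
[array([275.    , 205.2069]), array([361.1429, 205.2857])]
pics/w3.png [ 0.5052 -0.2666  0.08  ] socket in tool axes from TCP [ 0.0038 -0.0043  0.0958]
```

Request:
drive_tool(series=[0.2, -0.0013, -0.0038, 0, 0, 0, 0, 0.2, 0, 0, 0, 0, 0, 0, 0.2, 0, 0, 0, 0, 0, 0])

```text
time_s: 8.45
tcp_pos: [0.509, -0.2677, 0.1772]
tcp_rot: [[-0.942, 0.334, 0.003], [0.334, 0.942, -0.002], [-0.003, -0.001, -1.0]]
wrist_force: [-0.6, -0.8, -3.8]
width: 0.38
finger_force: 29.9
```

Run:
```python
from rel import *
o=env.get_obs();i=eyes.get_image("wrist");g=greens(i);cv2.imwrite("pics/w4.png",i)
mid=(wplane(o,g[0],.08)+wplane(o,g[1],.08))/2
print(g,o["tcp_pos"],mid,o["tcp_rot"].T@(mid-o["tcp_pos"]))
m=cv2.inRange(cv2.cvtColor(i,cv2.COLOR_BGR2HSV),(18,120,40),(35,255,255));m[:205]=0;m[:, :270]=0;m[:,375:]=0;m[230:]=0
p=cv2.findNonZero(m)[:,0];print("collar px",p.min(0),p.max(0))
```

```text
[array([280.3667, 203.3667]), array([365.8276, 203.2414])] [ 0.509  -0.2677  0.1772] [ 0.5046 -0.2662  0.08  ] [0.0051 0.0001 0.0972]
collar px [280 205] [364 229]
```

Request:
drive_tool(series=[0.2, 0, 0, -0.005, 0, 0, 0, 0.2, 0, 0, -0.005, 0, 0, 0, 0.2, 0, 0, -0.005, 0, 0, 0, 0.2, 0, 0, -0.004, 0, 0, 0, 0.2, 0, 0, 0, 0, 0, 0])

```text
time_s: 9.12
tcp_pos: [0.5088, -0.2674, 0.1575]
tcp_rot: [[-0.943, 0.334, 0.002], [0.334, 0.943, -0.002], [-0.002, -0.001, -1.0]]
wrist_force: [0.5, 0.0, -3.5]
width: 0.381
finger_force: 29.9
```

Request:
drive_tool(series=[0.2, 0, 0, -0.004, 0, 0, 0, 0.2, 0, 0, -0.004, 0, 0, 0, 0.2, 0, 0, -0.003, 0, 0, 0, 0.2, 0, 0, 0, 0, 0, 0])

```text
time_s: 9.62
tcp_pos: [0.5088, -0.2675, 0.1467]
tcp_rot: [[-0.943, 0.334, 0.002], [0.334, 0.943, -0.002], [-0.002, -0.001, -1.0]]
wrist_force: [-0.6, 0.8, -4.5]
width: 0.382
finger_force: 29.9
```

Run:
```python
from rel import *
o=env.get_obs();print(o["tcp_pos"],o["wrist_force"],o["moment"])
a=eyes.get_image("wrist");s=eyes.get_image("scene")
def crop(i,x,y,w,h,W,H): return cv2.resize(i[y:y+h,x:x+w],(W,H),interpolation=cv2.INTER_CUBIC)
cv2.imwrite("pics/m5.png",np.hstack([crop(a,245,110,150,180,500,600),np.vstack([crop(s,190,80,60,60,300,300)]*2)]))
```

```text
[ 0.5088 -0.2675  0.1467] [-0.5832  0.8282 -4.5287] [ 0.0342 -0.1257 -0.0177]
```

View pics/m5.png

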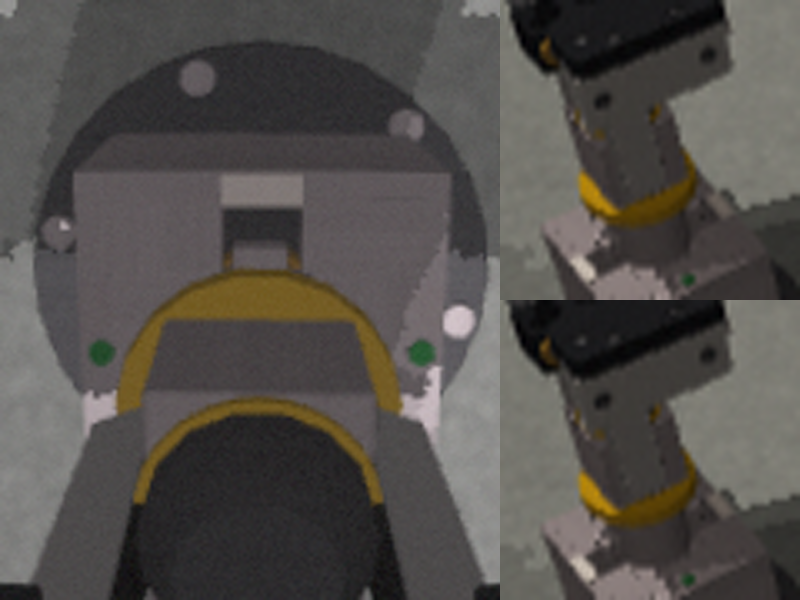

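The shank is in the mouth, and the lug (crop columns 233–289) sits in the middle of the slot (222–303). There's no side load, so I'll lower further and push.

Request:
drive_tool(series=[0.2, 0, 0, -0.004, 0, 0, 0, 0.2, 0, 0, -0.004, 0, 0, 0, 0.2, 0, 0, -0.004, 0, 0, 0, 0.2, 0, 0, 0, 0, 0, 0])

```text
time_s: 10.22
tcp_pos: [0.5087, -0.2674, 0.1344]
tcp_rot: [[-0.943, 0.334, 0.002], [0.334, 0.943, -0.001], [-0.002, -0.001, -1.0]]
wrist_force: [0.4, 0.5, -4.2]
width: 0.381
finger_force: 29.9
```

Request:
drive_tool(series=[0.2, 0, 0, -0.002, 0, 0, 0, 0.2, 0, 0, -0.002, 0, 0, 0, 0.2, 0, 0, -0.002, 0, 0, 0, 0.2, 0, 0, 0, 0, 0, 0])

```text
time_s: 10.72
tcp_pos: [0.509, -0.2676, 0.129]
tcp_rot: [[-0.943, 0.334, 0.002], [0.334, 0.943, -0.002], [-0.003, -0.001, -1.0]]
wrist_force: [0.4, 0.3, -4.1]
width: 0.386
finger_force: 29.9
```

Request:
drive_tool(series=[0.2, 0, 0, -0.002, 0, 0, 0, 0.2, 0, 0, 0, 0, 0, 0])

```text
time_s: 10.98
tcp_pos: [0.5094, -0.2678, 0.1283]
tcp_rot: [[-0.943, 0.334, 0.003], [0.334, 0.943, -0.003], [-0.004, -0.001, -1.0]]
wrist_force: [-1.8, 2.3, 4.7]
width: 0.386
finger_force: 29.9
```

Request:
drive_tool(series=[0.2, 0, 0, -0.002, 0, 0, 0, 0.2, 0, 0, 0, 0, 0, 0])

```text
time_s: 11.22
tcp_pos: [0.5094, -0.2678, 0.1264]
tcp_rot: [[-0.943, 0.334, 0.003], [0.334, 0.943, -0.003], [-0.004, -0.001, -1.0]]
wrist_force: [-1.7, 1.6, 5.3]
width: 0.38
finger_force: 29.9
```

Request:
drive_tool(series=[0.2, 0, 0, -0.002, 0, 0, 0, 0.2, 0, 0, -0.002, 0, 0, 0, 0.2, 0, 0, -0.002, 0, 0, 0, 0.2, 0, 0, -0.002, 0, 0, 0, 0.2, 0, 0, -0.0015, 0, 0, 0, 0.2, 0, 0, 0, 0, 0, 0])

```text
time_s: 11.98
tcp_pos: [0.5101, -0.2679, 0.1181]
tcp_rot: [[-0.942, 0.334, 0.004], [0.334, 0.942, -0.003], [-0.005, -0.001, -1.0]]
wrist_force: [-1.9, 4.1, 10.9]
width: 0.383
finger_force: 30.0
```

Request:
drive_tool(series=[0.2, -0.0007, 0.001, -0.0015, 0, 0, 0, 0.2, 0, 0, 0, 0, 0, 0, 0.2, 0, 0, 0, 0, 0, 0])

```text
time_s: 12.35
tcp_pos: [0.5099, -0.2677, 0.1173]
tcp_rot: [[-0.943, 0.334, 0.006], [0.334, 0.943, -0.005], [-0.007, -0.002, -1.0]]
wrist_force: [-1.6, 2.6, 11.4]
width: 0.381
finger_force: 30.0
```

Request:
drive_tool(series=[0.2, 0, 0, -0.001, 0, 0, 0, 0.2, 0, 0, 0, 0, 0, 0, 0.2, -0.0002, -0.0003, 0, 0, 0, -5, 0.2, -0.0002, -0.0003, 0, 0, 0, -5, 0.2, -0.0002, -0.0003, 0, 0, 0, -5, 0.2, -0.0002, -0.0003, 0, 0, 0, -5])

```text
time_s: 13.1
tcp_pos: [0.5094, -0.2698, 0.1168]
tcp_rot: [[-0.77, 0.638, 0.006], [0.638, 0.77, -0.008], [-0.009, -0.002, -1.0]]
wrist_force: [-1.8, 0.5, 11.7]
width: 0.377
finger_force: 30.0
```

Request:
drive_tool(series=[0.2, -0.0005, -0.0005, 0, 0, 0, -10, 0.2, -0.0006, -0.0004, 0, 0, 0, -10, 0.2, -0.0006, -0.0003, 0, 0, 0, -10, 0.2, 0, 0, 0, 0, 0, 0])

```text
time_s: 13.6
tcp_pos: [0.5078, -0.2712, 0.1168]
tcp_rot: [[-0.349, 0.937, 0.004], [0.937, 0.349, -0.008], [-0.009, 0.001, -1.0]]
wrist_force: [-1.8, -0.6, 11.1]
width: 0.383
finger_force: 30.0
```

Run:
```python
from h import *
o=env.get_obs();print(o["tcp_pos"],o["wrist_force"],o["moment"],o["joint_pos"])
a=eyes.get_image("wrist");s=eyes.get_image("scene")
def crop(i,x,y,w,h,W,H): return cv2.resize(i[y:y+h,x:x+w],(W,H),interpolation=cv2.INTER_CUBIC)
cv2.imwrite("pics/m6.png",np.hstack([crop(a,245,110,150,180,500,600),np.vstack([crop(s,190,80,60,60,300,300)]*2)]))
```

```text
[ 0.5078 -0.2712  0.1168] [-1.8399 -0.5763 11.1437] [ 0.0686  0.5099 -0.0373] [-0.6858  0.1949  1.8331 -0.004   1.1048 -1.0406]
```

View pics/m6.png

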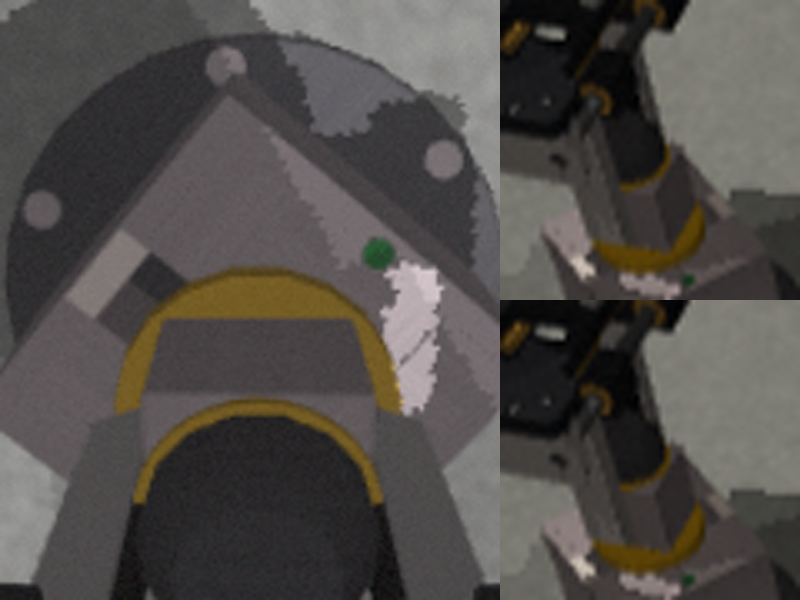

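The adapter has turned 50° with the gripper (slot now to the left, nothing in it). Carrying on through the last 40°.

Request:
drive_tool(series=[0.2, -0.0007, -0.0002, 0, 0, 0, -10, 0.2, -0.0007, -0.0001, 0, 0, 0, -10, 0.2, -0.0007, 0.0001, 0, 0, 0, -10, 0.2, -0.0007, 0.0002, 0, 0, 0, -10, 0.2, 0, 0, 0, 0, 0, -1, 0.2, 0, 0, 0, 0, 0, 0])

```text
time_s: 14.45
tcp_pos: [0.5047, -0.2708, 0.1166]
tcp_rot: [[0.35, 0.937, 0.001], [0.937, -0.35, -0.007], [-0.006, 0.004, -1.0]]
wrist_force: [-2.7, 1.4, 12.3]
width: 0.381
finger_force: 30.0
```

Request:
drive_tool(series=[0.2, 0, 0, 0.002, 0, 0, 0, 0.2, 0, 0, 0.002, 0, 0, 0, 0.2, 0, 0, 0.002, 0, 0, 0, 0.2, 0, 0, 0, 0, 0, 0])

```text
time_s: 14.95
tcp_pos: [0.5046, -0.2708, 0.1221]
tcp_rot: [[0.35, 0.937, 0.002], [0.937, -0.35, -0.007], [-0.006, 0.004, -1.0]]
wrist_force: [-1.5, 0.1, 9.3]
width: 0.374
finger_force: 30.0
```

Request:
drive_tool(series=[0.2, 0, 0, 0.001, 0, 0, 0, 0.2, 0, 0, 0, 0, 0, 0])

```text
time_s: 15.2
tcp_pos: [0.5046, -0.2708, 0.1229]
tcp_rot: [[0.35, 0.937, 0.002], [0.937, -0.35, -0.007], [-0.006, 0.004, -1.0]]
wrist_force: [-1.6, 0.6, 8.6]
width: 0.385
finger_force: 30.0
```

Request:
drive_tool(series=[0.2, 0, 0, 0.0015, 0, 0, 0, 0.2, 0, 0, 0, 0, 0, 0])

```text
time_s: 15.45
tcp_pos: [0.5046, -0.2708, 0.1243]
tcp_rot: [[0.35, 0.937, 0.002], [0.937, -0.35, -0.007], [-0.006, 0.004, -1.0]]
wrist_force: [-0.7, -1.2, 7.6]
width: 0.38
finger_force: 30.0
```

Request:
drive_tool(series=[0.2, 0, 0, 0.001, 0, 0, 0, 0.2, 0, 0, 0, 0, 0, 0])

```text
time_s: 15.7
tcp_pos: [0.5045, -0.2706, 0.1243]
tcp_rot: [[0.35, 0.937, 0.002], [0.937, -0.35, -0.007], [-0.005, 0.004, -1.0]]
wrist_force: [2.5, -3.4, 6.0]
width: 0.383
finger_force: 30.0
```

It has stopped rising at the lock height, so I'll release and lift off.

Request:
drive_tool(series=[0.45, 0, 0, 0, 0, 0, 0, 0.6, 0, 0, 0, 0, 0, 0, 0.7, 0, 0, 0, 0, 0, 0, 0.7, 0, 0, 0, 0, 0, 0])

```text
time_s: 16.2
tcp_pos: [0.5027, -0.2686, 0.122]
tcp_rot: [[0.35, 0.937, -0.003], [0.937, -0.35, -0.002], [-0.003, -0.002, -1.0]]
wrist_force: [-0.8, 0.3, 0.4]
width: 0.693
finger_force: 0.0
```

Request:
drive_tool(series=[0.7, 0, 0, 0.015, 0, 0, 0, 0.7, 0, 0, 0.02, 0, 0, 0, 0.7, 0, 0, 0.02, 0, 0, 0, 0.7, 0, 0, 0.03, 0, 0, 0, 0.7, 0, 0, 0.03, 0, 0, 0, 0.7, -0.02, 0.03, 0.02, 0, 0, 0, 0.7, -0.02, 0.03, 0, 0, 0, 0, 0.7, 0, 0, 0, 0, 0, 0])

```text
time_s: 17.2
tcp_pos: [0.4627, -0.2079, 0.2593]
tcp_rot: [[0.349, 0.937, -0.0], [0.937, -0.349, -0.004], [-0.004, 0.001, -1.0]]
wrist_force: [0.4, 0.5, 0.8]
width: 0.701
finger_force: 0.0
```

Run:
```python
from h import *
o=env.get_obs();print(o["tcp_pos"],o["wrist_force"])
a=eyes.get_image("wrist");s=eyes.get_image("scene");t=eyes.get_image("top")
def crop(i,x,y,w,h,W,H): return cv2.resize(i[y:y+h,x:x+w],(W,H),interpolation=cv2.INTER_CUBIC)
cv2.imwrite("pics/m7.png",np.vstack([np.hstack([crop(a,160,60,320,240,400,300),crop(s,190,80,80,60,400,300)]),np.hstack([crop(t,455,170,80,60,400,300),crop(s,270,160,180,135,400,300)])]))
```

```text
[ 0.4627 -0.2079  0.2593] [0.3899 0.5474 0.7874]
```

View pics/m7.png

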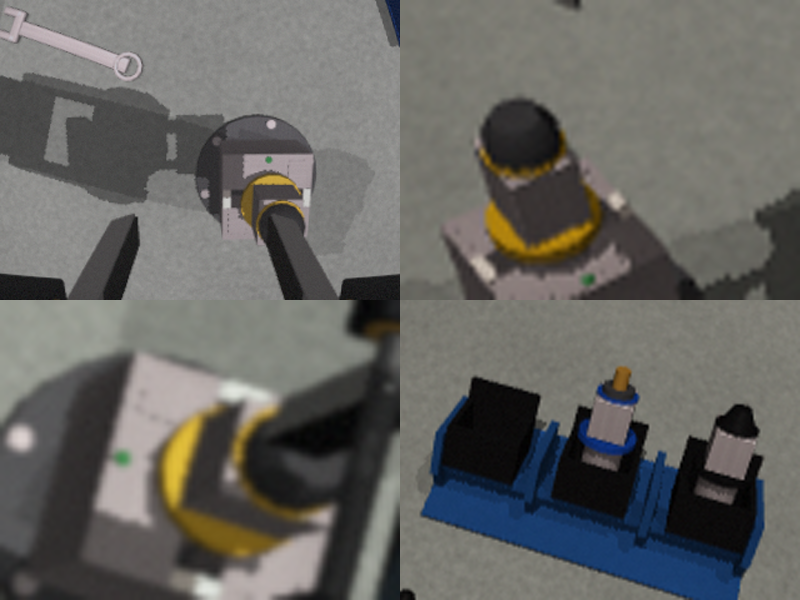

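The final views show the adapter seated upright in the socket with its collar just above the top face. Its flats are square to the block, the gripper is clear of everything, and blue and black are still in their pockets. Handing in.

```bash
python3 -c "
from cell import env
print(env.job_done())"
```

```text
the job is handed in; nothing more can be done
None
```

I locked the yellow adapter in the bayonet socket, released it and moved the gripper clear. The last pictures show it upright and the blue and black adapters still in their pockets. The job is handed in, but no verdict came back.

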